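# Tare the balance and uncap the sealed jar

### The arm

A 6-joint arm with a two-finger parallel gripper is mounted at the origin on the work surface. World frame = base frame: x ahead of the robot, y to its left, z up, the work surface at z = 0. Lengths are in mm, angles in rad, forces in N, time in s.
With the tool pointing down it reaches from about 350 to 975 mm from the base axis. Payload 7.1 kg.
Tool frame: the origin (TCP) lies on the front face of the gripper's body, between the roots of the fingers; the fingertips stand 80 mm ahead of it and the grasp point (between the pads) lies 61 mm ahead of it (env.tips_ahead is the distance from the TCP to the fingertips, in mm); z points along the fingers, y is the line along which they close (so a half turn about z gives the same grasp; the last joint's range is limited). The gripper opens to 88 mm and grips with 3 to 60 N. Pads are 20 mm wide; open, the fingers measure 115 mm over their backs; the gripper's body (75 mm by 178 mm) begins 61 mm behind the grasp point.
Start: joints at [-1.141, 0.423, 1.63, -0, 1.089, -0.019], TCP at [271.193, -563.081, 302.675] pointing down, gripper open.
Joint ranges: [-3, 3], [-0.9, 2.11], [0.09, 2.58], [-1.31, 4.45], [0.11, 2.69], [-2.54, 2.54]. Speed limits (rad/s): [2.39, 2.39, 3.01, 3.14, 3.14, 3.14].

### API

Orientations are given as a unit quaternion [x, y, z, w].
In Python, from station import env, set_gripper, viewer, workorder gives the robot as it stands. Calls block until the motion is done:
- env.reach(position, orientation): joint-space move of the TCP to a pose.
- env.move_l(position, rot=None, rate=150, f_stop=None): straight line of the TCP; rot=None keeps the orientation; rate is the mean speed in mm/s. With f_stop (N) it stops when the force on the tool has changed by that much, and returns True; else False.
- env.move_joints(angles): joint-space move.
- set_gripper(opening): finger opening in mm; the grip force is fixed at half the most; returns when the fingers have stopped.
- env.hold(seconds).
- env.ik(position, orientation): joint angles nearest the present ones, or None.
- env.read_state(): the state.
- viewer.camera(name): name is "scene" or "top" or "wrist"; returns the picture (400x640x3 uint8, blue, green, red); there is no depth.
- viewer.camera_params(name): a dict with "fx", "fy", "cx", "cy" (pixels), "pose" (4x4, takes a point from camera to world coordinates); the wrist camera has in their place "tool_from_camera" (4x4, takes a point from camera to tool coordinates, whose origin is the TCP and whose axes are the flange's). Camera axes: x right, y up, looking along -z (the intrinsics and any distortion apply to the point x, -y, -z); pixel columns grow to the right and rows downward; lengths in mm; the calibration is good to about 2 mm. A picture is of the moment at which its call begins: read the wrist's pose just before it. camera_params takes no time and is no camera call.
A pose or a line that the arm cannot do raises env.IKError and nothing moves.
- workorder.sign_off(): hands the job in; it is judged then, once.
The state is a dict: "time_s": time; "qpos": joint angles; "dq": joint speeds; "tau": joint torques, N m; "tool_pos": TCP position; "orientation": TCP orientation; "force": force on the tool from outside, world axes, zero at the start; "wrist_torque": the same for the moment, N m; "width": finger opening in mm; "grip_force": force on a finger pad.
Only numpy, scipy, OpenCV 4.12 (cv2) and the standard library are available. Lean on these libraries where they do the work, as an engineer would, in place of code of your own. Each camera call takes 0.05 s, during which the arm holds its last target. There are 200 camera calls.

### The job

On the bench balance press the green key, then the yellow, then the blue, one at a time and each well down and let up again, and never the red. Then take the nested lid set from its parking stand by the orange post (the loose black cap rides along on the inner lid), set it down into the jar on the balance without dropping it, and let go; then grip the black cap and lift it straight up alone, leaving the inner lid seated in the jar and the jar standing on the pan. Finish while still holding the cap, level and still, about 10 cm straight above its place on the inner lid; leave all other things where they are.

Things in the scene. Friction and masses are not known exactly. Their poses are not given: they have to be found in the camera images.
- balance: white and red bench balance, fixed to the bench, 280 (x, front to back) x 200 (y) mm, its white top 39 mm above the bench; origin at the centre of its underside, -x side is the front with the four keys and the display, the steel pan is behind. Yaw within 15 degrees.
- pan (a point): centre of the top face of the balance's steel pan (150 x 170 mm, 56 mm above the bench); axes as the balance
- key_green_top (a point): centre of the top of the green key (round, 22 mm across, in a grey housing 38 mm across), 61 mm above the bench. The four keys stand in one row along the balance's y axis, 42 mm apart, 110 mm in front of the balance's origin; which colour is where changes.
- key_yellow_top (a point): centre of the top of the yellow key (round, 22 mm across, in a grey housing 38 mm across), 61 mm above the bench. The four keys stand in one row along the balance's y axis, 42 mm apart, 110 mm in front of the balance's origin; which colour is where changes.
- key_blue_top (a point): centre of the top of the blue key (round, 22 mm across, in a grey housing 38 mm across), 61 mm above the bench. The four keys stand in one row along the balance's y axis, 42 mm apart, 110 mm in front of the balance's origin; which colour is where changes.
- key_red_top (a point): centre of the top of the red key (round, 22 mm across, in a grey housing 38 mm across), 61 mm above the bench. The four keys stand in one row along the balance's y axis, 42 mm apart, 110 mm in front of the balance's origin; which colour is where changes.
- key_green (a joint): how far the green key is pressed straight down: 0 up, 0.006 m fully down (a spring, 4 N at the bottom); it springs back when let go
- key_yellow (a joint): how far the yellow key is pressed straight down: 0 up, 0.006 m fully down (a spring, 4 N at the bottom); it springs back when let go
- key_blue (a joint): how far the blue key is pressed straight down: 0 up, 0.006 m fully down (a spring, 4 N at the bottom); it springs back when let go
- key_red (a joint): how far the red key is pressed straight down: 0 up, 0.006 m fully down (a spring, 4 N at the bottom); it springs back when let go
- jar: open amber glass jar, straight round wall 50 mm across outside, 42 mm inside, 70 mm tall, about 400 g, standing loose on the pan; origin at the centre of its underside, z up
- jar_mouth (a point): centre of the jar's mouth, level with its rim, 70 mm above the jar's underside
- stand: parking stand, fixed: white foot disc 90 mm across, 6 mm thick, with an upright grey tube 50 mm across outside, 42 mm inside, up to 40 mm above the bench; origin at the centre of its underside. The lid set starts on it, the inner lid's plug in the tube.
- inner_lid: inner lid, loose, about 130 g: aluminium disc 51 mm across, 12 mm thick; below it a plug 36 mm across, 9 mm deep, for the jar's mouth (3 mm play all round); on top an upright central orange post 14 mm across, from 12 to 44 mm above the origin. Origin: centre of the disc's underside, which rests on the rim when seated; z up along the post.
- post_top (a point): top end of the inner lid's orange post, 44 mm above the inner lid's origin
- outer_cap: black outer cap, loose, about 50 g: dust cover 60 mm across, 15 mm tall, 24 mm hole in its top for the post. Lies loose over the inner lid's disc (2 mm play); nested, its top is 16 mm above the inner lid's origin and the post stands 28 mm above it. Lifting the post carries both; gripping the skirt lifts the cap alone. Origin: centre of the skirt's lower edge, z up.
- amber_bottle: brown glass bottle, white cap, 64 mm across, 150 mm tall; bystander, leave alone; origin at the centre of its underside
- metal_bottle: bare aluminium bottle, 72 mm across, 190 mm tall; bystander, leave alone; origin at the centre of its underside
- yellow_bottle: straw-yellow bottle with blue cap, 52 mm across, 90 mm tall; bystander, leave alone; origin at the centre of its underside
- beaker: clear open beaker, 70 mm across, 85 mm tall; bystander, leave alone; origin at the centre of its underside
- white_tub: squat white tub with lid, 68 mm across, 50 mm tall; bystander, leave alone; origin at the centre of its underside
- brown_vial: small brown vial with black cap, 30 mm across, 60 mm tall; bystander, leave alone; origin at the centre of its underside
- spatula: thin steel lab spatula lying flat, 180 mm long; bystander, leave alone; origin at the middle of its length on its underside
- small_cap: small white cap lying on the bench, 28 mm across, 14 mm tall; bystander, leave alone; origin at the centre of its underside
Things that resemble listed ones, but are neither listed nor needed, are in the scene too. Several things have the shape of the outer_cap; the one meant has the colours described above.

How it is judged (in metres and radians):
On the way, in this order (a step that is already met when the one before it is completed fails the run):
1. the green key is pressed down at least 4 mm, the other keys up (value of joint key_green above 0.004 m and value of joint each of key_yellow, key_blue, key_red below 0.0015 m), for 0.02 s.
2. the yellow key is pressed down at least 4 mm, the other keys up (value of joint key_yellow above 0.004 m and value of joint each of key_green, key_blue, key_red below 0.0015 m), for 0.02 s.
3. the blue key is pressed down at least 4 mm, the other keys up (value of joint key_blue above 0.004 m and value of joint each of key_green, key_yellow, key_red below 0.0015 m), for 0.02 s.
4. the lid set is seated on the jar, the cap still nested on the inner lid, the post let go (z of inner_lid in the frame of jar between 0.066 and 0.073 m and horizontal distance between inner_lid and jar_mouth below 0.006 m and angle between the z axis of inner_lid and the z axis of jar, either way round below 0.08 rad and z of outer_cap in the frame of inner_lid between -0.004 and 0.005 m and horizontal distance between outer_cap and inner_lid below 0.006 m and horizontal distance between jar and pan below 0.045 m and z of jar in the frame of pan below 0.004 m and angle between jar's own z axis and vertical below 0.08 rad and contact force between the fingers and inner_lid below 0.05 N), for 0.2 s.
5. the cap is lifted alone by at least 30 mm, the inner lid still seated on the jar (z of inner_lid in the frame of jar between 0.066 and 0.073 m and horizontal distance between inner_lid and jar_mouth below 0.006 m and angle between the z axis of inner_lid and the z axis of jar, either way round below 0.08 rad and horizontal distance between jar and pan below 0.045 m and z of jar in the frame of pan below 0.004 m and angle between jar's own z axis and vertical below 0.08 rad and z of outer_cap in the frame of inner_lid above 0.03 m and contact force between the fingers and outer_cap above 0.5 N), for 0.1 s.
At the end, for the whole second after the job is handed in: Fingers hold the cap, still, level (0.2 rad), 70-140 mm above the inner lid and within 40 mm sideways, touching only it; inner lid seated on the jar (3 mm in height, 6 mm off centre, 0.08 rad); jar upright on the pan, within 45 mm of its centre; keys up (z of inner_lid in the frame of jar between 0.066 and 0.073 m and horizontal distance between inner_lid and jar_mouth below 0.006 m and angle between the z axis of inner_lid and the z axis of jar, either way round below 0.08 rad and horizontal distance between jar and pan below 0.045 m and z of jar in the frame of pan below 0.004 m and angle between jar's own z axis and vertical below 0.08 rad and z of outer_cap in the frame of inner_lid between 0.07 and 0.14 m and horizontal distance between outer_cap and inner_lid below 0.04 m and angle between outer_cap's own z axis and vertical below 0.2 rad and contact force between the fingers and outer_cap above 0.5 N and contact force between each of outer_cap, the arm, the fingers and inner_lid below 0.05 N and contact force between outer_cap and jar below 0.05 N and linear speed of each of outer_cap, inner_lid below 0.03 m/s and value of joint each of key_green, key_yellow, key_blue, key_red below 0.0015 m); the arm keeps its last pose, push and grip.
It fails at once if the red key is pressed by more than 3 mm (value of joint key_red above 0.003 m).
It fails at once if the cap is off the inner lid (by more than 20 mm) while the inner lid is not seated on the jar (distance between outer_cap and inner_lid above 0.021 m and not (z of inner_lid in the frame of jar below 0.08 m and horizontal distance between inner_lid and jar_mouth below 0.01 m)).
It fails at once if the inner lid is more than 12 mm off its seat over the jar without the gripper holding it (dropped, or dragged up with the cap) (contact force between the fingers and inner_lid below 0.05 N and horizontal distance between inner_lid and jar_mouth below 0.04 m and z of inner_lid in the frame of jar above 0.082 m).
It fails at once if the jar is tipped by more than 0.3 rad (angle between jar's own z axis and vertical above 0.3 rad).
It fails at once if a bystander is moved by more than 30 mm (distance of any of amber_bottle, metal_bottle, yellow_bottle, beaker, white_tub, brown_vial, spatula, small_cap from where it was at the start of the episode above 0.03 m).
It also fails if it takes over 72 s, if anything falls off the work surface, if the arm or the gripper's body presses on something with over 40 N, if the wrist force passes 120 N, or if a joint passes its speed limit or range.

## Working session

There is one attempt and no reset: what is moved stays moved. The work goes in short steps, each a Python script; the robot and the scene stay as the last script left them, time stands still between calls to the robot, and variables do not carry over. Pictures are saved under pics/ and viewed, at most 10 in all, crops included, and the job is handed in when it is done.

```bash
ls; mkdir -p pics
python3 - <<'E'
from station import env, viewer
import cv2,numpy as np
for n in("scene","top"):
    cv2.imwrite(f"pics/{n}0.png",viewer.camera(n)); p=viewer.camera_params(n); print(n,{k:(np.round(v,3).tolist() if not isinstance(v,str) else v) for k,v in p.items()})
print(viewer.camera_params("wrist")); s=env.read_state(); print(s)
E
```

```text
pics
scene {'fx': 428.099, 'fy': 428.099, 'cx': 323.91, 'cy': 196.927, 'pose': [[-0.576, -0.589, 0.567, 1260.775], [0.817, -0.398, 0.417, 513.257], [-0.02, 0.704, 0.71, 982.006], [0.0, 0.0, 0.0, 1.0]]}
top {'fx': 483.667, 'fy': 483.667, 'cx': 311.372, 'cy': 191.908, 'pose': [[-0.006, 0.995, -0.102, 431.261], [-1.0, -0.009, -0.024, -29.997], [-0.025, 0.102, 0.994, 1320.961], [0.0, 0.0, 0.0, 1.0]]}
{'fx': 342.7682367918981, 'fy': 342.7682367918981, 'cx': 321.5350886754788, 'cy': 195.4567167265885, 'tool_from_camera': array([[ 2.12506097e-05,  9.66178456e-01,  2.57874370e-01,
         6.97142977e+01],
       [ 9.99999880e-01, -1.46494596e-04,  4.66464797e-04,
        -5.78191370e-01],
       [ 4.88465439e-04,  2.57874329e-01, -9.66178344e-01,
        -8.21708608e+01],
       [ 0.00000000e+00,  0.00000000e+00,  0.00000000e+00,
         1.00000000e+00]])}
{'time_s': 0.1, 'qpos': array([-1.14100281e+00,  4.23759809e-01,  1.63061387e+00, -5.18595276e-06,
        1.08859389e+00, -1.89597570e-02]), 'dq': array([-0.00094484,  0.00043536, -0.00361995, -0.00085299,  0.00085342,
       -0.0010357 ]), 'tau': array([-4.59641578e-04, -5.45617568e+01, -2.74319065e+01,  6.45514810e-02,
        1.89143844e-02, -4.61172374e-05]), 'tool_pos': array([ 271.03210037, -562.73765113,  301.98211893]), 'orientation': array([ 9.74932495e-01,  2.22499791e-01, -1.42472168e-04, -6.72534149e-04]), 'force': array([ 0.95797666, -0.11984712, -0.72277306]), 'wrist_torque': array([ 0.0141154 , -0.02180025,  0.02157876]), 'grip_force': 0.0, 'width': 87.51170099110544}
```

View pics/top0.png

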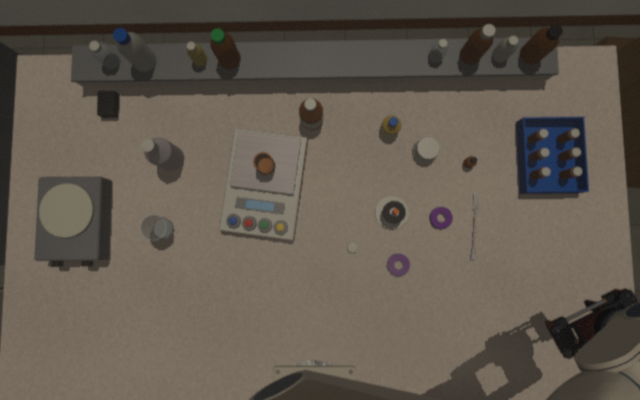

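View pics/scene0.png

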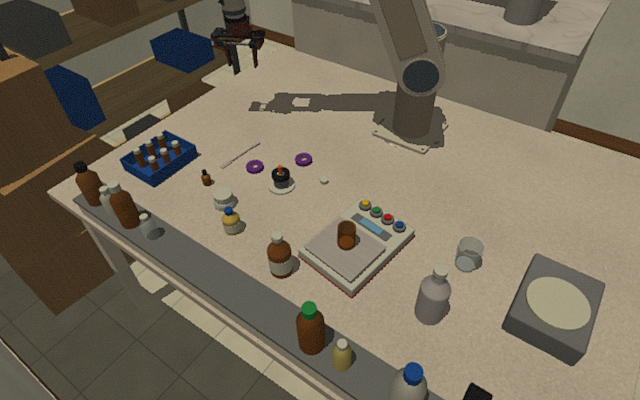

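Top view: the balance is at about (264,185). Its keys are blue (233,221), red (249,223), green (264,226) and yellow (280,228), and the amber jar mouth is at about (264,163). 

Candidates for the cap/lid set:
- Black cap with orange post on the white stand at (392,212): matches the description.
- Purple rings at (440,217) and (398,265): wrong colour.
- Small white cap at (352,248): bystander.
- Black box at (108,103): not a cap.

I choose (392,212) and will check it in a crop.

```bash
cat > h.py <<'E'
from station import env, set_gripper, viewer, workorder
import cv2, numpy as np
from scipy.spatial.transform import Rotation as R
def campose(n):
    p=viewer.camera_params(n)
    if n!="wrist": return p,np.array(p["pose"])
    s=env.read_state(); T=np.eye(4); T[:3,:3]=R.from_quat(s["orientation"]).as_matrix(); T[:3,3]=s["tool_pos"]
    return p,T@np.array(p["tool_from_camera"])
def shot(n):
    p,T=campose(n); return viewer.camera(n),p,T
def ray(p,T,uv,z):
    d=T[:3,:3]@np.array([(uv[0]-p["cx"])/p["fx"],-(uv[1]-p["cy"])/p["fy"],-1]); return T[:3,3]+d*(z-T[2,3])/d[2]
def proj(p,T,X):
    c=T[:3,:3].T@(np.asarray(X)-T[:3,3]); return np.array([p["cx"]+p["fx"]*c[0]/-c[2],p["cy"]-p["fy"]*c[1]/-c[2]])
HSV=dict(green=((45,70,40),(85,255,255)),yellow=((18,110,80),(32,255,255)),blue=((105,100,50),(130,255,255)),red=((172,110,60),(180,255,255)),orange=((4,130,110),(16,255,255)))
def blobs(im,col,roi,amin=8):
    x0,y0,x1,y1=roi; m=cv2.inRange(cv2.cvtColor(im,cv2.COLOR_BGR2HSV),*map(np.array,HSV[col]))
    k=np.zeros_like(m); k[y0:y1,x0:x1]=m[y0:y1,x0:x1]
    n,l,st,c=cv2.connectedComponentsWithStats(k)
    return sorted([(int(st[i,4]),c[i].round(1).tolist()) for i in range(1,n) if st[i,4]>=amin],reverse=True)
def down(yaw): # tool y axis at world angle yaw (deg), pointing down
    a=np.radians(yaw); y=np.array([np.cos(a),np.sin(a),0]); z=np.array([0,0,-1.]); x=np.cross(y,z)
    return R.from_matrix(np.c_[x,y,z]).as_quat()
E
python3 - <<'E'
from h import *
im,p,T=shot("top")
for c in("green","yellow","blue","red"):
    for b in blobs(im,c,(222,210,292,240))[:2]: print(c,b,ray(p,T,b[1],61).round(1))
for b in blobs(im,"orange",(370,195,415,230),3)[:2]: print("post",b,ray(p,T,b[1],84).round(1))
hsv=cv2.cvtColor(im,cv2.COLOR_BGR2HSV)
print("post px",hsv[212,388:402].tolist())
print("jar approx",ray(p,T,(264,160),126).round(1))
cr=lambda x,y,w,h:cv2.resize(im[y:y+h,x:x+w],(w*5,h*5),interpolation=cv2.INTER_NEAREST)
cv2.imwrite("pics/crop1.png",np.hstack([cr(220,130,80,110),cr(365,170,80,110)]))
E
```

```text
green (40, [264.0, 224.7]) [476.  124.5  61. ]
yellow (46, [279.7, 226.8]) [470.3  83.4  61. ]
blue (29, [232.3, 220.4]) [487.8 207.6  61. ]
post (17, [395.6, 211.0]) [ 507.7 -214.8   84. ]
post px [[15, 38, 54], [14, 33, 84], [12, 37, 118], [11, 43, 113], [8, 78, 85], [11, 164, 95], [12, 189, 123], [12, 188, 133], [11, 179, 135], [11, 150, 134], [11, 114, 116], [9, 78, 75], [13, 46, 50], [13, 38, 47]]
jar approx [635.7 117.1 126. ]
```

View pics/crop1.png

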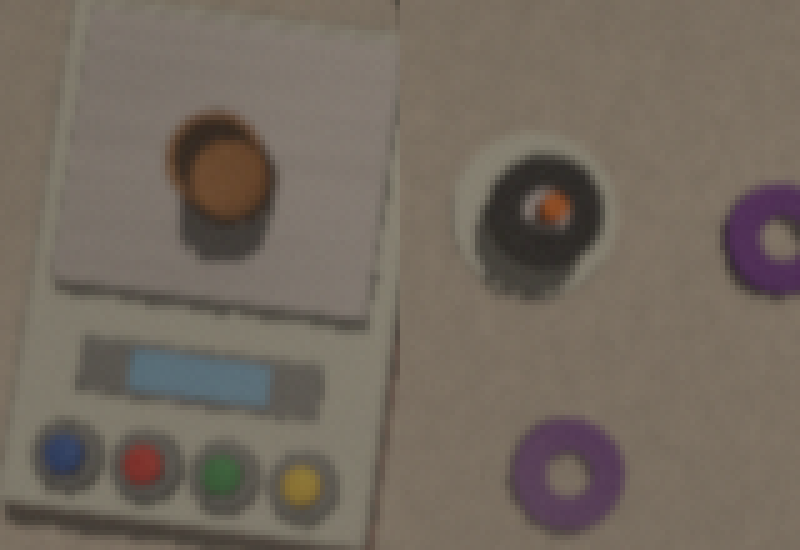

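The crop confirms the choice: black cap with orange post on the white stand, purple rings are decoys, key order is blue, red, green, yellow, and the 124–126 mm blue-to-yellow spacing agrees with the 126 mm expected. Next, close-up wrist views.

Run:
```python
from h import *
Q=down(82)
env.reach([508,-215,300],Q); env.hold(0.3)
im,p,T=shot("wrist"); cv2.imwrite("pics/w1.png",im)
for b in blobs(im,"orange",(0,0,640,400),20)[:3]: print("post",b,ray(p,T,b[1],84).round(1))
print("proj",proj(p,T,[508,-215,84]))
env.reach([520,140,320],Q); env.hold(0.3)
im,p,T=shot("wrist"); cv2.imwrite("pics/w2.png",im)
for c in("green","yellow","blue","red"):
    for b in blobs(im,c,(0,0,640,400),50)[:3]: print(c,b,ray(p,T,b[1],61).round(1))
env.reach([620,117,320],Q); env.hold(0.3)
im3,p,T=shot("wrist"); np.savez("w3",im=im3,T=T)
print("jar proj",proj(p,T,[635,117,126]))
im1=cv2.imread("pics/w1.png"); im2=cv2.imread("pics/w2.png")
cv2.imwrite("pics/w3.png",im3)
cv2.imwrite("pics/m1.png",np.vstack([np.hstack([im1,im2])[:, :],np.hstack([im3,im3*0])])[:, :][::2,::2])
print(env.read_state()["time_s"])
```

```text
post (192, [324.9, 187.5]) [ 509.3 -212.4   84. ]
proj [321.76193529 186.46944937]
green (395, [303.5, 136.2]) [477.6 127.7  61. ]
yellow (377, [261.2, 136.8]) [472.4  86.3  61. ]
blue (326, [387.9, 137.3]) [490.4 209.9  61. ]
jar proj [323.34264619 210.34971251]
4.6333
```

View pics/m1.png

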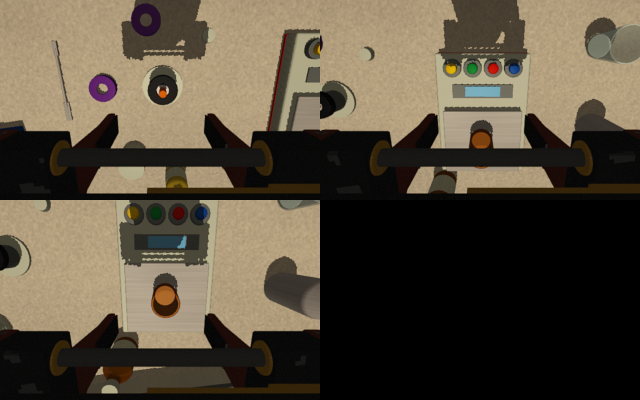

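Wrist views: the lid set is at about (325,187) in w1, the four keys at rows of about 137 in w2, and the jar at about (330,195) in w3. I'll enlarge the jar and lid set to find the mouth ellipse.

Run:
```python
import cv2,numpy as np
a=cv2.imread("pics/w3.png")[140:250,280:380]; b=cv2.imread("pics/w1.png")[130:240,275:375]
cv2.imwrite("pics/c2.png",np.hstack([cv2.resize(x,(400,440),interpolation=cv2.INTER_NEAREST) for x in(a,b)]))
```

```text
(no output)
```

View pics/c2.png

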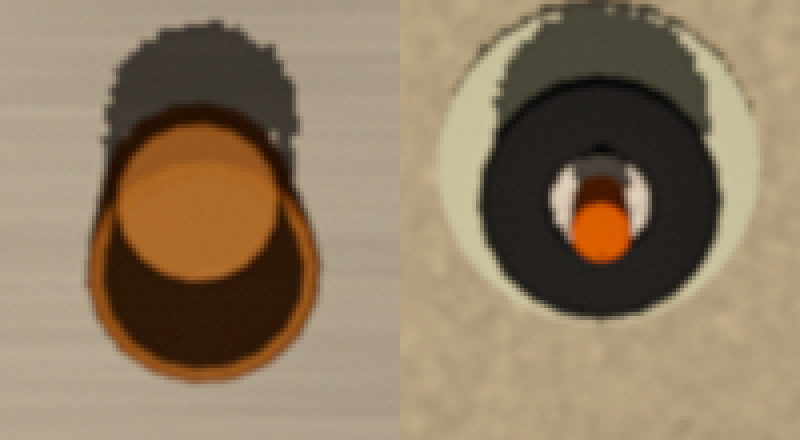

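Crop: the jar mouth ring is centred near px (331.0,206.7) and its floor near (329.5,190.7). The post top is at about (325.5,188.2) and the cap top disc at about (325,179.7).

Run:
```python
from h import *
z=np.load("w3.npz"); T=z["T"]; p=viewer.camera_params("wrist")
for X in(ray(p,T,(331,206.7),126),ray(p,T,(329.5,190.7),60)): print("jar",X.round(1))
j=ray(p,T,(331,206.7),126)
for r in (25,): # rim check
    print([proj(p,T,j+[r*np.cos(a),r*np.sin(a),0]).round(1).tolist() for a in np.arange(4)*np.pi/2])
T1=T.copy()
# w1 pose: same orientation, TCP (508,-215,300) vs (620,117,320) nominal
T1[:3,3]+=np.array([508,-215,300])-np.array([620,117,320])
for n,uv,h in(("post",(325.5,188.2),84),("cap",(325,179.7),56)): print(n,ray(p,T1,uv,h).round(1))
print(env.read_state()["tool_pos"])
im,p,T=shot("top")
print("top jar mouth",ray(p,T,(220+217/5,130+155/5),126).round(1),"cap",ray(p,T,(365+(545-400)/5,170+209/5),56).round(1), "post", ray(p,T,(365+156/5,170+207/5),84).round(1))
```

```text
jar [632.7 123.8 126. ]
jar [635.5 123.7  60. ]
[[334.8, 234.2], [360.5, 202.7], [327.0, 177.9], [301.7, 210.6]]
post [ 509.5 -211.1   84. ]
cap [ 507.9 -211.    56. ]
[619.41313802 117.32970433 320.33856877]
top jar mouth [633.1 118.6 126. ] cap [ 507.4 -214.7   56. ] post [ 506.7 -216.3   84. ]
```

Both cameras agree on everything except a constant ~3.5 mm in y, which is calibration, and the jar-to-post offset matches at 335 mm in both. I'll use the mean for the keys, which tolerate ±8 mm, and resolve y with a half-turn view later. Now pressing the keys.

Run:
```python
from h import *
Q=down(82); set_gripper(0); tip=env.tips_ahead; print("tip",tip)
K=dict(green=(476.8,126.1),yellow=(471.4,84.9),blue=(489.1,208.7))
env.reach([*K["green"],61+tip+40],Q)
for c in K:
    x,y=K[c]; env.move_l([x,y,61+tip+20],rate=200)
    f0=env.read_state()["force"][2]
    hit=env.move_l([x,y,61+tip-5.4],rate=40,f_stop=15); env.hold(0.25)
    s=env.read_state(); print(c,hit,s["tool_pos"].round(1),"press",round(61+tip-s["tool_pos"][2],1),"dF",round(s["force"][2]-f0,2))
    env.move_l([x,y,61+tip+20],rate=120)
    s=env.read_state(); print(round(s["force"][2]-f0,2),s["time_s"])
```

```text
tip 80.0
green False [476.9 126.1 135.7] press 5.3 dF 3.85
0.31 8.4833
yellow False [471.4  85.  135.6] press 5.4 dF 4.75
1.18 10.2333
blue False [489.1 208.6 135.6] press 5.4 dF 3.49
0.39 12.4
```

All three keys pressed about 5.4 mm with about 3.6–4.7 N and then released. Now the half-turn views of the jar and lid set, to cancel the wrist-camera offset.

Run:
```python
from h import *
Q=down(-98)
env.move_l([489,208,300],rate=300)
env.reach([650,122,320],Q); env.hold(0.3)
im,p,T=shot("wrist"); c=proj(p,T,[633,122,100]); print("jar exp",proj(p,T,[633,122,126]))
np.savez("w4",T=T); cv2.imwrite("pics/w4.png",im)
set_gripper(88)
env.reach([508.5,-213,300],Q); env.hold(0.3)
im2,p,T2=shot("wrist"); np.savez("w5",T=T2); cv2.imwrite("pics/w5.png",im2); c2=proj(p,T2,[508,-213,65])
print("post exp",proj(p,T2,[508,-213,84]),c,c2)
o=[]
for i,q in((im,c),(im2,c2)):
    x,y=int(q[0])-50,int(q[1])-55; print("crop origin",x,y)
    o.append(cv2.resize(i[max(y,0):y+110,x:x+100],None,fx=4,fy=4,interpolation=cv2.INTER_NEAREST))
h=min(a.shape[0] for a in o); cv2.imwrite("pics/c3.png",np.hstack([a[:h] for a in o]))
print(env.read_state()["time_s"])
```

```text
jar exp [324.77376297 209.74755165]
post exp [322.63450966 185.30757465] [324.53296277 201.28895905] [322.58445586 180.69993556]
crop origin 274 146
crop origin 272 125
18.9417
```

View pics/c3.png

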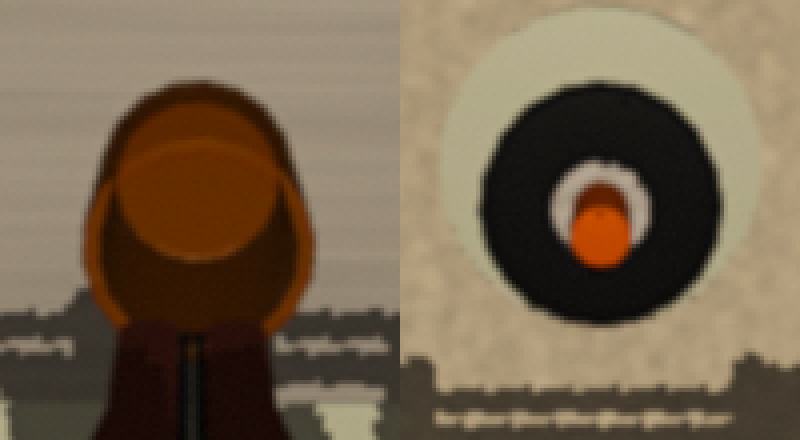

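Jar mouth is near crop (199.5,235), floor (200,181), cap disc (600,202), post top (601.5,237). Averaging with the first pair:

Run:
```python
from h import *
p=viewer.camera_params("wrist")
T3=np.load("w3.npz")["T"];T4=np.load("w4.npz")["T"];T5=np.load("w5.npz")["T"]
T1=T3.copy();T1[:3,3]+=np.array([508,-215,300])-np.array([620,117,320])-0*T3[:3,3]
f=lambda o,c,k=4:(o[0]+c[0]/k-.5,o[1]+c[1]/k-.5)
def pr(n,A,B): print(n,A.round(1),B.round(1),"mean",((A+B)/2).round(1))
pr("mouth",ray(p,T3,f((280,140),(204,264)),126),ray(p,T4,f((274,146),(199.5,235)),126))
pr("floor",ray(p,T3,f((280,140),(198,203)),60),ray(p,T4,f((274,146),(200,181)),60))
pr("cap",ray(p,T1,f((275,130),(200,199)),56),ray(p,T5,f((272,125),(200,202.5)),56))
pr("post",ray(p,T1,f((275,130),(202,233)),84),ray(p,T5,f((272,125),(201.5,237)),84))
# colour-based post top in stored image 5, 1
for n in("w1","w5"):
    im=cv2.imread(f"pics/{n}.png"); hsv=cv2.cvtColor(im,cv2.COLOR_BGR2HSV)
    roi=hsv[150:230,290:350]; m=((roi[...,0]<16)&(roi[...,1]>150)&(roi[...,2]>170)).astype(np.uint8)
    y,x=np.nonzero(m); print(n,len(x),x.mean()+290,y.mean()+150,x.max()-x.min()+1,y.max()-y.min()+1)
```

```text
mouth [631.6 123.6 126. ] [638.  122.5 126. ] mean [634.8 123.  126. ]
floor [634.9 123.3  60. ] [633.  122.8  60. ] mean [634. 123.  60.]
cap [ 507.4 -211.4   56. ] [ 511.6 -212.5   56. ] mean [ 509.5 -211.9   56. ]
post [ 509.1 -211.4   84. ] [ 509.5 -212.5   84. ] mean [ 509.3 -212.    84. ]
w1 159 324.8679245283019 187.50314465408806 15 14
w5 147 321.70068027210885 183.7074829931973 15 14
```

Estimates: post (509.3, −212.0), jar (634.4, 123.0). The mouth and floor means agree within 1 mm, and so do the cap and post means. Gripping the post with fingertips 3 mm above the cap.

Run:
```python
from h import *
env.move_l([509.3,-212,200],rate=200)
hit=env.move_l([509.3,-212,139],rate=80,f_stop=10); env.hold(0.1)
s=env.read_state(); print(hit,s["tool_pos"].round(2),s["force"].round(2))
set_gripper(0); env.hold(0.2)
s=env.read_state(); print(s["width"],s["grip_force"],s["tool_pos"].round(2),s["force"].round(2)); fz=s["force"][2]
np.save("g",s["tool_pos"])
env.move_l([509.3,-212,160],rate=60); env.move_l([509.3,-212,290],rate=200); env.hold(0.3)
s=env.read_state(); print(s["width"],s["grip_force"],"load",s["force"][2]-fz,s["wrist_torque"].round(3),s["time_s"])
im,p,T=shot("wrist"); cv2.imwrite("pics/w6.png",im); print(proj(p,T,s["tool_pos"]-[0,0,61]))
cv2.imwrite("pics/c4.png",cv2.resize(im[130:330,220:420],None,fx=3,fy=3))
```

```text
False [ 509.63 -212.14  139.48] [-0.76  0.69 -0.04]
13.467308004415164 29.999947249889374 [ 509.29 -212.06  138.99] [-0.56 -0.92 -0.92]
13.499587967255636 29.999585151672363 load 0.04072578946021477 [ 0.005  0.018 -0.009] 23.5333
[322.03274015 261.45007615]
```

View pics/c4.png

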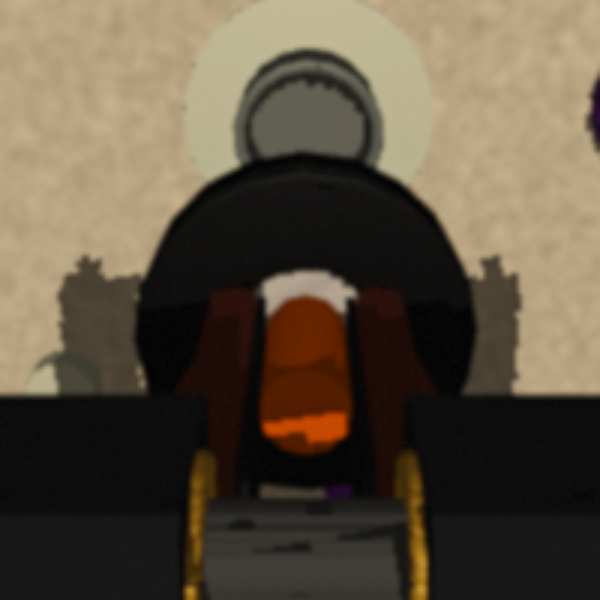

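The lid set is held level (post between the fingers at crop (306,370), cap nested, stand tube empty behind at (310,130)). Carry it to the jar and lower with a force guard.

Run:
```python
from h import *
x,y=634.4,123.0
env.move_l([x,y,290],rate=150); env.move_l([x,y,243],rate=100); env.hold(0.3)
s=env.read_state(); print(s["tool_pos"].round(2),s["force"].round(2),s["wrist_torque"].round(3)); f0=s["force"]
hit=env.move_l([x,y,226.5],rate=25,f_stop=5); env.hold(0.2)
s=env.read_state(); print(hit,s["tool_pos"].round(2),(s["force"]-f0).round(2),s["wrist_torque"].round(3),s["time_s"])
```

```text
[634.65 123.06 243.65] [ 0.95 -0.39 -1.86] [0.031 0.    0.044]
False [634.49 123.01 226.7 ] [-0.63  0.11 -0.09] [0.032 0.019 0.002] 28.0417
```

Run:
```python
from h import *
x,y=634.4,123.0
f0=env.read_state()["force"]
hit=env.move_l([x,y,224],rate=10,f_stop=4); env.hold(0.2)
s=env.read_state(); print(hit,s["tool_pos"].round(2),(s["force"]-f0).round(2),s["width"],s["time_s"])
im,p,T=shot("scene"); cv2.imwrite("pics/s1.png",cv2.resize(im[170:310,260:440],None,fx=4,fy=4))
```

```text
True [634.62 123.05 224.99] [-0.77  0.06  7.54] 13.612321771253406 28.5
```

View pics/s1.png

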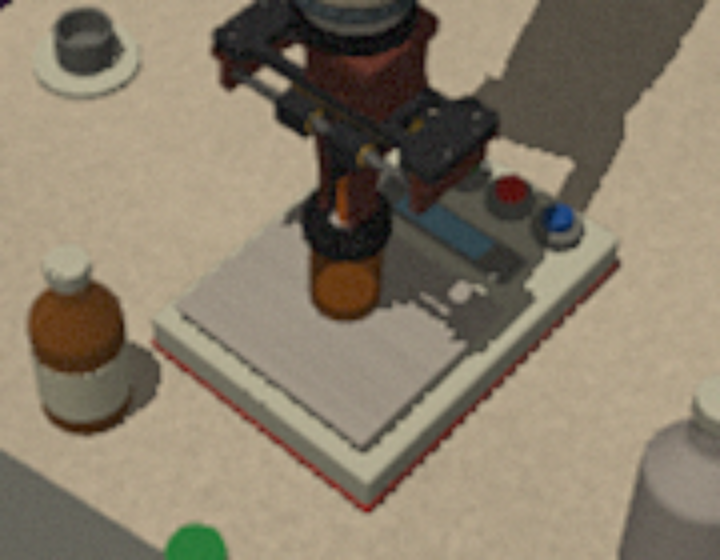

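Contact came exactly at the expected seat height (TCP 225.0), and the scene view shows the cap flush on the jar at about (345,230). Release, check, then grip the cap skirt at the same x, y and yaw.

Run:
```python
from h import *
x,y=634.4,123.0
env.move_l([x,y,225.1],rate=20); env.hold(0.2)
set_gripper(88); env.hold(0.6)
s=env.read_state(); print(s["tool_pos"].round(2),s["width"],s["force"].round(2),s["time_s"])
im,p,T=shot("wrist"); cv2.imwrite("pics/c5.png",cv2.resize(im[130:330,200:440],None,fx=3,fy=3))
print("lid ctr exp (post top)",(proj(p,T,[x,y,170])-[200,130])*3,"cap top",(proj(p,T,[x,y,142])-[200,130])*3)
```

```text
[634.39 123.01 225.13] 87.6290125145743 [ 0.52  0.47 -0.34] 30.8083
lid ctr exp (post top) [365.82980736 412.29880371] cap top [365.66309503 337.34566708]
```

View pics/c5.png

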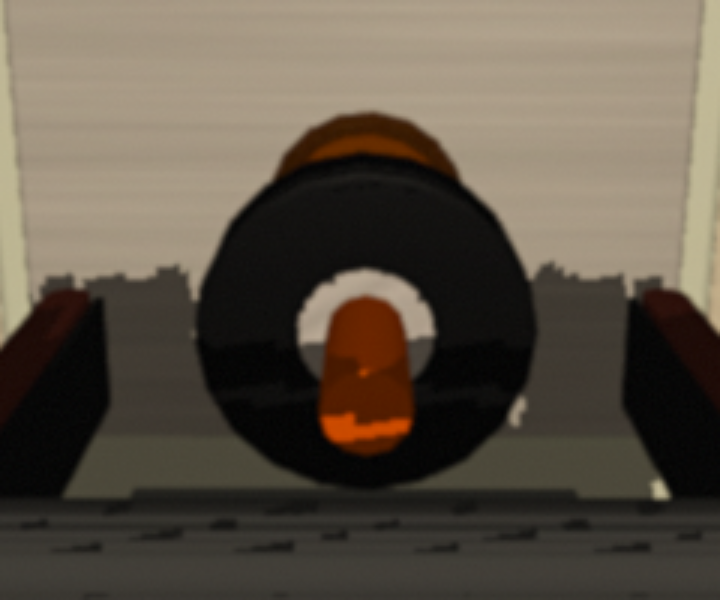

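Seated and centred (cap centre about (366,322), post in the middle of its hole), with the fingers clear on both sides. Grip the cap and lift.

Run:
```python
from h import *
x,y=634.4,123.0
hit=env.move_l([x,y,209.5],rate=40,f_stop=8); env.hold(0.2)
print(hit,env.read_state()["tool_pos"].round(2))
if not hit:
    set_gripper(0); env.hold(0.3)
    s=env.read_state(); print(s["width"],s["grip_force"],s["force"].round(2),s["tool_pos"].round(2)); f0=s["force"]
    env.move_l([x,y,219.5],rate=15)
    s=env.read_state(); print((s["force"]-f0).round(2))
    env.move_l([x,y,309.5],rate=80); env.hold(0.5)
    s=env.read_state(); print(s["width"],s["grip_force"],s["tool_pos"].round(2),s["time_s"])
im,p,T=shot("scene"); a=cv2.resize(im[170:270,290:390],None,fx=4,fy=4)
w=viewer.camera("wrist"); b=cv2.resize(w[130:330,220:420],None,fx=2,fy=2); cv2.imwrite("pics/c6.png",np.hstack([a,b]))
```

```text
False [634.54 123.03 209.74]
59.534611399732725 30.000174673623405 [-0.39 -0.68  1.48] [634.43 123.   209.57]
[ 1.08  1.05 -1.98]
59.684646847713026 29.999943120055832 [634.4  123.01 309.46] 35.0583
```

View pics/c6.png

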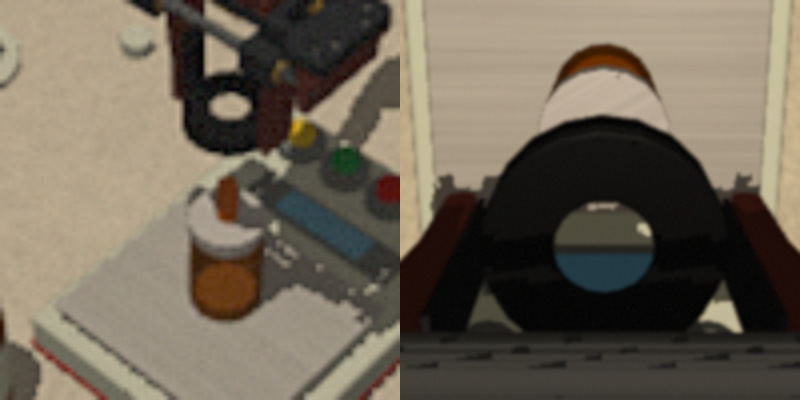

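The cap is held level about 100 mm up, and the inner lid with its post is seated on the upright jar at about (228,230).

```bash
python3 -c "
from h import *
print(workorder.sign_off())"
```

```text
the job is handed in; nothing more can be done
None
```

I've handed the job in, with no verdict returned: green, yellow and blue were each pressed about 5.4 mm and let up, and I never pressed the red key; the lid set is seated in the jar, and the black cap is held level about 100 mm above the inner lid.

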